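Shut the specimen drawer, then hold the inspection flap at the pointer

ROBOT

A 7-joint arm with a two-finger parallel gripper is mounted at the origin on a cart in front of the work surface, level with it; the furniture and walls round the work are solid. World frame = base frame: x ahead of the robot, y to its left, z up, the work surface at z = 0. Lengths are in m, angles in rad, forces in N, time in s.
With the tool pointing down it reaches from about 0.4 to 0.85 m from the base axis. Payload 4.5 kg.
Tool frame: the origin (TCP) lies on the mounting face of the last link; the fingertips stand 166 mm ahead of it and the grasp point (between the pads) lies 147 mm ahead of it; y points along the fingers, z is the direction in which the jaws open and shut, and the axes are right-handed (so a half turn about y gives the same grasp; the last joint's range is limited). The gripper opens to 88 mm and grips with 3 to 60 N. Pads are 18 mm wide; open, the fingers measure 123 mm over their backs; the gripper's body (75 mm by 187 mm) begins 45 mm behind the grasp point.
Start: joints at [-1.071, 0.689, -0.195, 1.565, 0.157, 0.902, -0.215], TCP at [0.281, 0.558, 0.405] pointing down, gripper open.
Joint ranges: [-3.01, 3.01], [-0.46, 2.08], [-1.47, 1.51], [0.13, 2.56], [-1, 4.14], [0.04, 2.09], [-2.66, 2.66]. Speed limits (rad/s): [2.57, 2.57, 3.14, 3.14, 3.14, 3.14, 3.14].

INTERFACE

Orientations are given as a unit quaternion [x, y, z, w].
In Python, from plant import r gives the robot as it stands.
- The arm moves only by the tool arm_command, never from a script. Its argument "deltas" is a list of rows, each an object of numbers: "dx", "dy", "dz": the shift along the tool's x, y, z each as a share of 1000 mm, from -1 to 1; "wx", "wy", "wz": the turn, a rotation vector about the tool's x, y, z each as a share of 45 degrees, from -1 to 1. In form: [{"dx": .., "dy": .., "dz": .., "wx": .., "wy": .., "wz": ..}, ...]. A call has exactly 5 rows; each row is the pose to reach, as a shift and turn from the pose commanded when the call began, along the tool's axes at that moment; what a row does not reach only later rows make up. A row lasts 1/10 s, in which the tool goes at most 50 mm and 8.59 degrees, less where a joint would pass 70% of its speed; a pose out of reach is approached as far as the arm can. A call with a number of a shift or a turn outside -1 to 1 is refused whole. A call with a gripper value outside its range is refused whole. "claw" is the opening, from -1 (shut) to 1 (fully open), set as the call begins (left out, the last holds). The fingers move at their own pace and stop on an object; "grip_force" is the grip in N (left out, the last holds). Time passes only in rows, so rows that repeat a pose let the fingers close, or fill a call up. It gives the time, the measured TCP pose, the force and the opening at its end, in the units of the state.
- r.get_state(): the state, without advancing time (a new reading comes with each control period).
- r.snapshot(name): name is "scene" or "top"; returns the picture (384x512x3 uint8, red, green, blue); there is no depth.
- r.get_calibration(name): a dict with "vertical_fov" (degrees; the focal length in pixels is half the picture's height over the tangent of half this angle, whatever the lens; pixels are square), "cx", "cy" (the principal point, pixels), "R" (3x3) and "t" (3): a world point X has camera coordinates R X + t. Camera axes: x right, y down, z forward; pixel columns grow to the right and rows downward; lengths in m; the calibration is good to about 2 mm. A picture is of the moment at which its call begins. get_calibration takes no time and is no camera call.
- r.finish_job(): hands the job in, once; it reports no verdict.
The state is a dict: "clock": time; "q": joint angles; "qd": joint speeds; "joint_torque": joint torques, N m; "tool_pos": TCP position; "eef_rot": TCP orientation; "contact_force": force on the tool from outside, world axes, zero at the start; "moment": the same for the moment, N m; "opening": opening from 0.0 (shut) to 1.0 (fully open).
Only numpy, scipy, OpenCV 4.12 (cv2) and the standard library are available. Lean on these libraries where they do the work, as an engineer would, in place of code of your own. Each camera call takes 0.05 s, during which the arm holds its last target.

TASK

The specimen in the small grey inspection box is loaded: push its drawer fully home first, with the top flap still shut. Then lift the flap by its round bar until the plate lines up with the thin dark pointer on the angle scale, and finish while still holding it there steadily in the gripper: it falls shut if let go. Leave the pointer as it is set, and do not disturb the brass weight, the tape roll or the glue bottle.

Things in the scene. Friction and masses are not known exactly. Their poses are not given: they have to be found in the camera images.
- inspection_box: fixed grey sheet-metal box, 150 (x) x 200 (y) x 100 mm high, origin at the centre of its underside; its front (drawer side) faces its own -x. An arc-shaped aluminium angle scale with ticks each 5 degrees stands on its left (+y) side, at y = +105 to +108 mm, and rises to 107 mm above the box's top near the hinge end
- drawer (a joint): slide of the drawer in the box's front (m): 0 = fully home with its front panel flush with the box's front, grows as it comes out towards the box's -x, at most 0.055; starts part open; slides with about 1.2 N of friction and stays where it is left
- drawer_knob (a point): centre of the outer end face of the drawer's round metal knob (24 mm across, 10 mm thick, the end face stands 24 mm before the drawer's front panel), 55 mm above the desk; it moves with the drawer. Frame axes are those of the box: x points into the box
- flap (a joint): angle of the flap (rad): 0 = shut, level on top of the box; grows as its front edge swings up and back; stops at 1.25. The flap (0.3 to 0.5 kg) is a flat plate 110 (from the hinge) x 188 x 5 mm; its hinge has hardly any friction, so it falls shut when let go
- flap_hinge (a point): middle of the flap's hinge line, on the rear of the box's top, 103.5 mm above the desk, 68 mm behind the box's centre (box x = +68 mm); turns with the flap: its y axis is the hinge line, its -x axis points along the plate to the front edge, its z axis is the plate's normal (up when shut)
- flap_bar (a point): middle of the round metal grip bar on the flap, 12 mm in diameter and 96 mm long, parallel to the hinge (y), held by a post at each end; its centre is 48 mm off the plate's mid-plane (39 mm free between bar and plate, 86 mm between the posts) and 92 mm in front of the hinge line; on the shut flap it lies 151 mm above the desk. Turns with the flap
- pointer (a joint): angle of the pointer (rad), on the same axis and measured the same way as the flap's: when both are equal the plate lies in line with the pointer. Set somewhere between 0.35 and 0.85 and stiff; it is not to be moved
- pointer_tip (a point): front end of the pointer, a thin dark steel arm 124 mm long from the hinge line, 5 mm high, between the flap's left edge and the scale (box y = +102 mm)
- weight_centre (a point): bystander: brass check weight with a knob, 38 mm across, 60 mm high; the point is half-way up
- tape_centre (a point): bystander: roll of tape lying flat, 96 mm across, 25 mm high; the point is its centre
- bottle_centre (a point): bystander: small standing glue bottle with a red cap, about 36 x 42 x 106 mm; the point is half-way up

How it is judged:
On the way, in this order (a step that is already met when the one before it is completed fails the run):
1. the drawer is fully home (within 4 mm) while the flap is still shut (value of joint drawer below 0.004 m and value of joint flap below 0.06 rad), for 0.2 s.
2. the flap, held by the fingers, lines up with the pointer (angle between the x axis of flap_hinge and the x axis of pointer_tip, either way round below 0.07 rad and contact force between the fingers and flap above 0.5 N), for 0.3 s.
At the end, for the whole second after the job is handed in: Flap within 0.07 rad of the pointer, still (under 0.08 rad/s) and carried by the fingers (over 0.5 N); drawer home within 4 mm; pointer tip within 6 mm of where it was set; weight, tape roll and bottle within 20 mm of where they stood (all of step 2 and velocity of joint flap between -0.08 and 0.08 rad/s and value of joint drawer below 0.004 m and distance of pointer_tip from where it was at the start of the episode below 0.006 m and distance of each of weight_centre, tape_centre, bottle_centre from where it was at the start of the episode below 0.02 m); the arm keeps its last pose, push and grip.
It fails at once if the pointer was shifted (distance of pointer_tip from where it was at the start of the episode above 0.006 m).
It fails at once if a bystander was disturbed (distance of any of weight_centre, tape_centre, bottle_centre from where it was at the start of the episode above 0.02 m).
It also fails if it takes over 45 s, if anything falls off the work surface, if the arm or the gripper's body presses on something with over 40 N, if the wrist force passes 120 N, or if a joint passes its speed limit or range.

## Working session

There is one attempt and no reset: what is moved stays moved. The work goes in short steps, Python scripts to look and compute and a tool call to move; the robot and the scene stay as the last step left them, time stands still between calls to the robot, and variables do not carry over. Pictures are saved under pics/ and viewed, and the job is handed in when it is done.

Besides the shell and the picture viewer there is one more tool, called after "Emit:" in YAML: its name, and indented under it one key for each argument. arm_command: Moves the arm, as the interface text tells. Shift numbers are shares of 1000 mm and turn numbers shares of 45 degrees, none past 1 either way. Its arguments: {"type":"object","properties":{"deltas":{"type":"array","items":{"type":"object","properties":{"dx":{"type":"number","minimum":-1,"maximum":1},"dy":{"type":"number","minimum":-1,"maximum":1},"dz":{"type":"number","minimum":-1,"maximum":1},"wx":{"type":"number","minimum":-1,"maximum":1},"wy":{"type":"number","minimum":-1,"maximum":1},"wz":{"type":"number","minimum":-1,"maximum":1}}}},"claw":{"type":"number"},"grip_force":{"type":"number"}},"required":["deltas"]}

```bash
ls; mkdir -p pics; python3 - <<'E'
from plant import r
import cv2
s=r.get_state()
for k,v in s.items(): print(k,v)
for n in("scene","top"):
    c=r.get_calibration(n);print(n,c)
    im=r.snapshot(n)
    cv2.imwrite(f"pics/{n}0.png",im[:,:,::-1])
E
```

```text
pics
clock 0.0
q [-1.07119522  0.68998079 -0.19450467  1.56633704  0.157338    0.90251633
 -0.21508326]
qd [-0.00014265 -0.00112445 -0.00031408 -0.001808   -0.00142873 -0.00021515
  0.0010794 ]
joint_torque [ 3.97727663e-04 -5.27554178e+01 -1.26634654e+00 -1.53427058e+01
 -5.25604666e-02  6.46693516e-03  1.49404655e-04]
tool_pos [0.28059717 0.55810336 0.40391339]
eef_rot [ 0.68867132 -0.1632514   0.16306972 -0.68737839]
contact_force [-0.31692607 -0.16917418 -0.45135131]
moment [-0.06728561 -0.00231484  0.01858494]
opening 0.9959419484962817
scene {'vertical_fov': 44.39291021062525, 'cx': 251.79822657612263, 'cy': 185.98422879459315, 'R': array([[-0.66597737, -0.74586062,  0.01288708],
       [-0.45982322,  0.39684941, -0.79440113],
       [ 0.58739829, -0.53497896, -0.60725675]]), 't': array([0.55265859, 0.21853494, 1.25218999])}
top {'vertical_fov': 46.11199390182145, 'cx': 255.84564088843712, 'cy': 193.1180498222516, 'R': array([[-0.01651292, -0.9998118 , -0.0101825 ],
       [-0.99130317,  0.01770046, -0.13040211],
       [ 0.1305578 ,  0.00794062, -0.9914089 ]]), 't': array([0.32630505, 0.50768942, 1.28103273])}
```

```bash
python3 - <<'E'
import cv2
for n in("scene","top"):
    im=cv2.imread(f"pics/{n}0.png");cv2.imwrite(f"pics/{n}0b.png",cv2.resize(im,(768,576),interpolation=cv2.INTER_CUBIC))
E
```

```text
(no output)
```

View pics/scene0b.png

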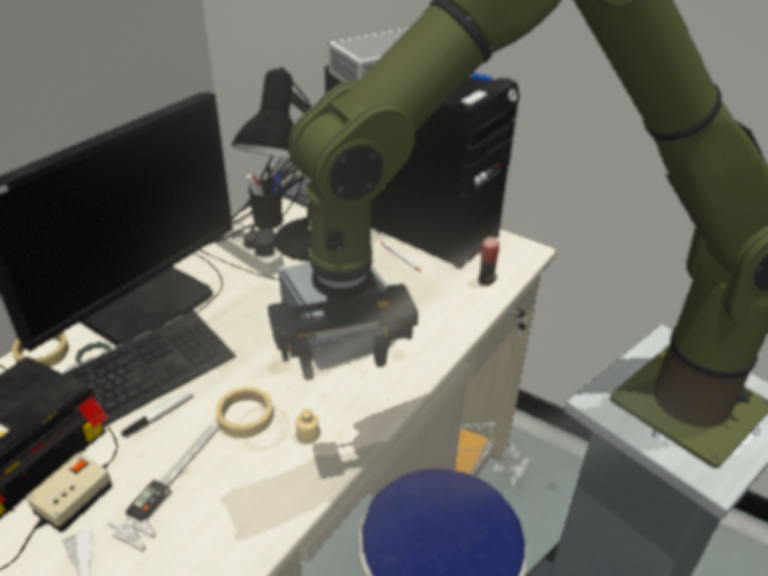

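View pics/top0b.png

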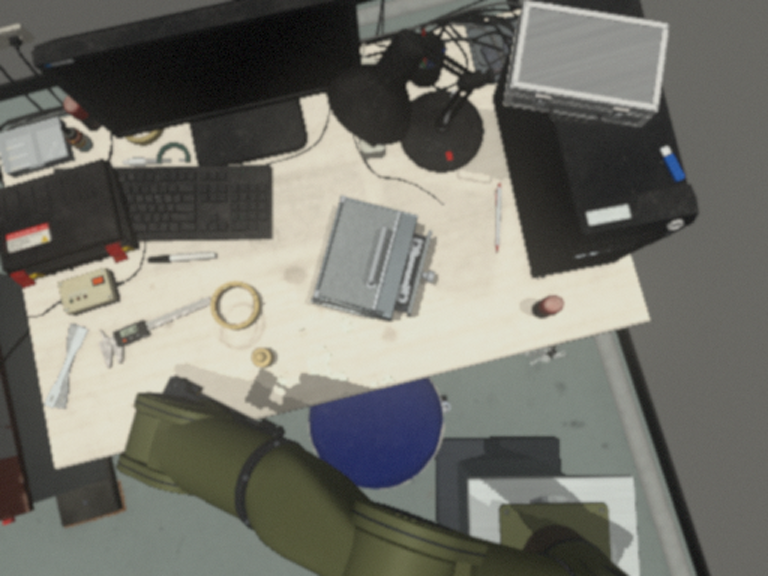

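```bash
python3 - <<'E'
import cv2
im=cv2.imread(f"pics/top0.png")[120:225,195:305];cv2.imwrite(f"pics/topc.png",cv2.resize(im,None,fx=5.6,fy=5.6,interpolation=cv2.INTER_CUBIC)) 
E
```

```text
(no output)
```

View pics/topc.png

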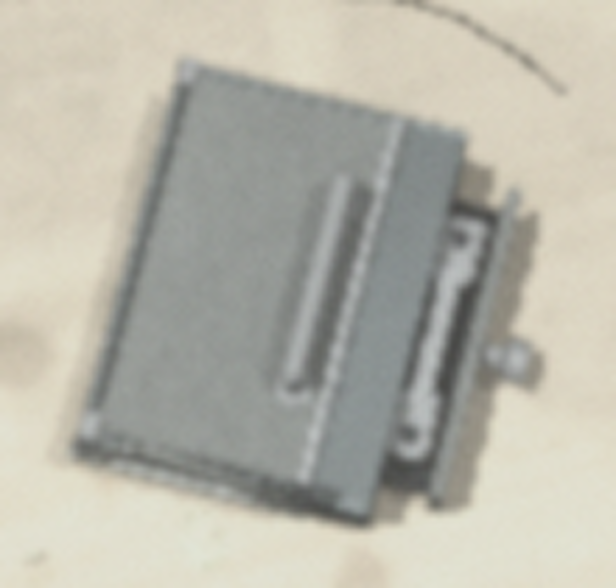

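```bash
cat > h.py <<'E'
import numpy as np, cv2
from plant import r
from scipy.spatial.transform import Rotation as Ro
def cal(n):
    c=r.get_calibration(n); f=192/np.tan(np.radians(c['vertical_fov']/2)); return c,f
def ray(n,u,v):
    c,f=cal(n); R=np.array(c['R']);t=np.array(c['t'])
    d=R.T@np.array([(u-c['cx'])/f,(v-c['cy'])/f,1]); return -R.T@t,d/np.linalg.norm(d)
def at(n,u,v,z):
    o,d=ray(n,u,v); return o+d*(z-o[2])/d[2]
def proj(n,X):
    c,f=cal(n); p=np.array(X)@np.array(c['R']).T+np.array(c['t']); return np.c_[p[...,0]/p[...,2]*f+c['cx'],p[...,1]/p[...,2]*f+c['cy']]
def tri(views):
    A=np.zeros((3,3));b=np.zeros(3)
    for v in views:
        o,d=ray(*v);P=np.eye(3)-np.outer(d,d);A+=P;b+=P@o
    X=np.linalg.solve(A,b); return X
E
python3 - <<'E'
from h import *
g=lambda a,b,z:at("top",195+a/5.6,120+b/5.6,z)
for nm,a,b,z in [("rr",185,62,.1),("fr",465,130,.1),("fl",375,520,.1),("rl",80,450,.1),("knob",540,360,.055),("bar1",343,180,.151),("bar2",290,390,.151)]:
    print(nm,g(a,b,z).round(4))
c=sum(g(a,b,.1) for a,b in [(185,62),(465,130),(375,520),(80,450)])/4;print(c)
s=r.get_state();R=Ro.from_quat(s['eef_rot']).as_matrix();print(R.round(3))
print(at("top",262/1.5,357/1.5,.03),at("top",236/1.5,305/1.5,.02),at("top",550/1.5,305/1.5,.1))
E
```

```text
rr [0.6828 0.3926 0.1   ]
fr [0.645  0.2523 0.1   ]
fl [0.4495 0.3011 0.1   ]
rl [0.4867 0.4462 0.1   ]
knob [0.5344 0.2146 0.055 ]
bar1 [0.6091 0.3137 0.151 ]
bar2 [0.5077 0.3406 0.151 ]
[0.56600982 0.3480621  0.1       ]
[[ 0.894 -0.001  0.449]
 [-0.449 -0.001  0.894]
 [ 0.    -1.    -0.002]]
[0.38700032 0.55477965 0.03      ] [0.48999627 0.60857712 0.02      ] [0.47079818 0.01203571 0.1       ]
```

Emit:
arm_command:
  deltas:
    - {"dx":0.03,"dy":-0.01,"dz":-0.018,"wy":0.15}
    - {"dx":0.07,"dy":-0.02,"dz":-0.043,"wy":0.33}
    - {"dx":0.11,"dy":-0.03,"dz":-0.068,"wy":0.51}
    - {"dx":0.15,"dy":-0.03,"dz":-0.092,"wy":0.69}
    - {"dx":0.19,"dy":-0.03,"dz":-0.117,"wy":0.87}
  claw: -1
  grip_force: 20

```text
invalid input at $.deltas[0]: expected keys dx, dy, dz, wx, wy, wz
```

```bash
python3 - <<'E'
from h import *
s=r.get_state();R=Ro.from_quat(s['eef_rot']).as_matrix();print(R.round(3),s['q'].round(3) if hasattr(s['q'],'round') else s['q'])
print("delta tool to (.525,.165,.43):",R.T@(np.array([.525,.165,.43])-s['tool_pos']))
a=np.degrees(np.arctan2(R[1,0],R[0,0]));print(a)
E
```

```text
[[ 0.894 -0.001  0.449]
 [-0.449 -0.001  0.894]
 [ 0.    -1.    -0.002]] [-1.071  0.69  -0.195  1.566  0.157  0.902 -0.215]
delta tool to (.525,.165,.43): [ 0.39494038 -0.02555956 -0.24157645]
-26.68218508758152
```

All keys are needed in every row.

Emit:
arm_command:
  deltas:
    - {"dx":0.03,"dy":-0.01,"dz":-0.018,"wx":0,"wy":0.15,"wz":0}
    - {"dx":0.07,"dy":-0.02,"dz":-0.043,"wx":0,"wy":0.33,"wz":0}
    - {"dx":0.11,"dy":-0.03,"dz":-0.068,"wx":0,"wy":0.51,"wz":0}
    - {"dx":0.15,"dy":-0.03,"dz":-0.092,"wx":0,"wy":0.69,"wz":0}
    - {"dx":0.19,"dy":-0.03,"dz":-0.117,"wx":0,"wy":0.87,"wz":0}
  claw: -1
  grip_force: 20

```text
clock: 0.6
tool_pos: [0.3986, 0.3669, 0.4349]
eef_rot: [-0.592, 0.386, -0.386, 0.593]
contact_force: [0.5, -0.4, 0.7]
opening: 0.572
```

```bash
cat > st.py <<'E'
from h import *
import sys
s=r.get_state();R=Ro.from_quat(s['eef_rot']).as_matrix();print(R.round(3));print(np.round(s['q'],3),s['clock'],np.round(s['tool_pos'],4),np.round(s['contact_force'],1),s['opening'])
if len(sys.argv)>3:
    print("delta tool:",R.T@(np.array([float(a) for a in sys.argv[1:4]])-s['tool_pos']))
a=np.degrees(np.arctan2(R[1,0],R[0,0]));print("x-axis yaw",a)
E
python3 st.py .525 .165 .43
```

```text
[[ 0.404  0.     0.915]
 [-0.915  0.     0.404]
 [-0.    -1.     0.   ]]
[-0.816  0.537 -0.021  1.787  0.015  0.818 -0.428] 0.6 [0.3986 0.3669 0.4349] [ 0.5 -0.4  0.7] 0.5723975641434925
delta tool: [0.23579252 0.00489023 0.03399219]
x-axis yaw -66.15333567108462
```

Emit:
arm_command:
  deltas:
    - {"dx":0.047,"dy":0,"dz":0.007,"wx":0,"wy":0.17,"wz":0}
    - {"dx":0.094,"dy":0,"dz":0.014,"wx":0,"wy":0.34,"wz":0}
    - {"dx":0.141,"dy":0,"dz":0.02,"wx":0,"wy":0.51,"wz":0}
    - {"dx":0.188,"dy":0,"dz":0.027,"wx":0,"wy":0.68,"wz":0}
    - {"dx":0.236,"dy":0,"dz":0.034,"wx":0,"wy":0.86,"wz":0}

```text
clock: 1.1
tool_pos: [0.5261, 0.1656, 0.4346]
eef_rot: [-0.431, 0.561, -0.56, 0.431]
contact_force: [-0.2, 0.2, 0.8]
opening: 0.119
```

```bash
python3 st.py .525 .165 .43; python3 - <<'E'
from h import *
for n in("scene","top"):
    im=r.snapshot(n)[:,:,::-1]
    cv2.imwrite(f"pics/{n}1.png",im)
    cv2.imwrite(f"pics/{n}1b.png",cv2.resize(im,(768,576),interpolation=cv2.INTER_CUBIC))
E
```

```text
[[-0.256 -0.001  0.967]
 [-0.967  0.    -0.256]
 [-0.    -1.    -0.001]]
[-0.488  0.557  0.162  1.765 -0.117  0.83  -0.53 ] 1.1 [0.5261 0.1656 0.4346] [-0.2  0.2  0.8] 0.11875603428288807
delta tool: [ 0.00081123  0.00455852 -0.00087358]
x-axis yaw -104.83099492231345
```

View pics/scene1b.png

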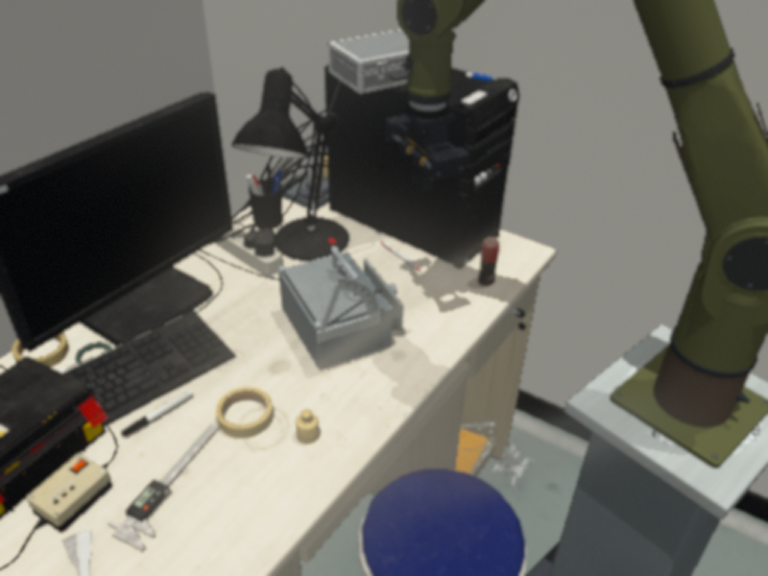

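View pics/top1b.png

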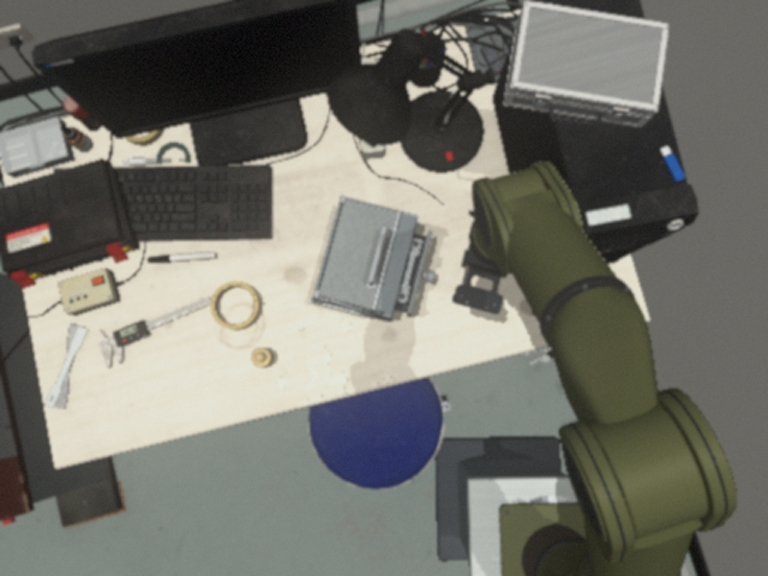

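```bash
python3 - <<'E'
import cv2
im=cv2.imread(f"pics/scene1.png")[155:250,175:285];cv2.imwrite(f"pics/scc.png",cv2.resize(im,None,fx=6,fy=6,interpolation=cv2.INTER_CUBIC)) 
im=cv2.imread(f"pics/top1.png")[180:220,200:275];cv2.imwrite(f"pics/topd.png",cv2.resize(im,None,fx=10,fy=10,interpolation=cv2.INTER_CUBIC)) 
E
```

```text
(no output)
```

View pics/scc.png

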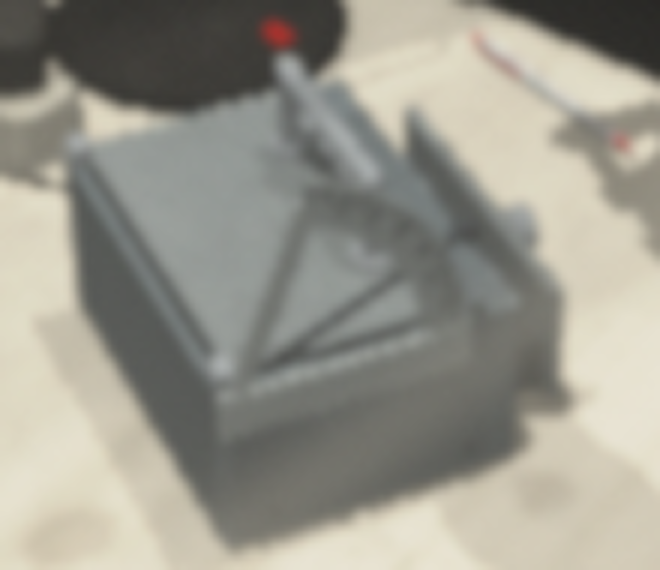

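View pics/topd.png

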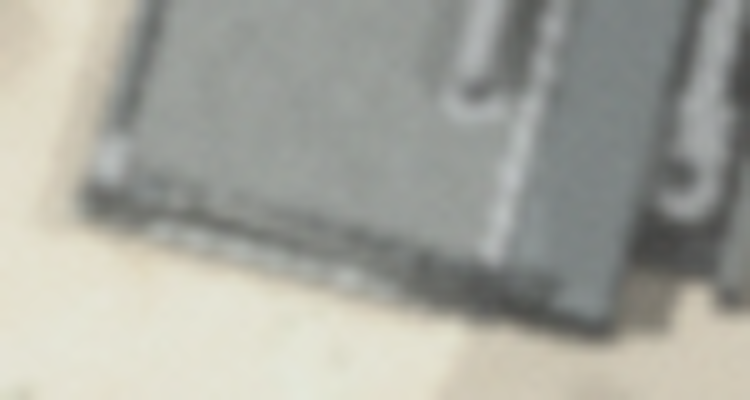

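```bash
cat > fit.py <<'E'
from h import *
from scipy.optimize import least_squares
S=lambda a,b:(175+a/6,155+b/6); T=lambda a,b:(195+a/5.6,120+b/5.6)
# bar triangulated
b1=tri([("top",*T(343,180)),("scene",*S(285,62))]);b2=tri([("top",*T(290,390)),("scene",*S(368,172))])
print("bar",b1,b2,np.linalg.norm(b1-b2)); print("knob",tri([("top",*T(540,360)),("scene",*S(524,225))]))
obs=[("top",T(185,62),(.075,-.1,.1)),("top",T(465,130),(-.075,-.1,.1)),("top",T(375,520),(-.075,.1,.1)),("top",T(80,455),(.075,.1,.1)),
("top",T(343,180),(-.024,-.048,.151)),("top",T(290,390),(-.024,.048,.151)),
("scene",S(285,62),(-.024,-.048,.151)),("scene",S(368,172),(-.024,.048,.151)),
("scene",S(235,548),(.075,.1,0)),("scene",S(72,150),(.075,-.1,.1)),("scene",S(216,385),(.075,.1,.1)),
]
def X(p,P):
    c,s=np.cos(p[2]),np.sin(p[2]); P=np.array(P); return np.array([p[0]+c*P[0]-s*P[1],p[1]+s*P[0]+c*P[1],P[2]+p[3]])
def pt(th,rad=.124): return (.068-rad*np.cos(th),.102,.1035+rad*np.sin(th))
tip=S(406,274); kn=[("top",T(540,360)),("scene",S(524,225))]
def res(p,full=False):
    e=[]
    for n,uv,P in obs: e.append(proj(n,X(p,P)[None])[0]-uv)
    e.append(proj("scene",X(p,pt(p[4]))[None])[0]-tip)
    for n,uv in kn: e.append(proj(n,X(p,(-.075-.024-p[5],0,.055))[None])[0]-uv)
    return np.array(e) if full else np.ravel(e)
if __name__=="__main__":
    f=least_squares(res,[.566,.348,np.radians(75),0,.6,.03],loss="soft_l1"); p=f.x;print(p.round(4),np.degrees(p[2]));print(res(p,True).round(1))
    np.save("p.npy",p)
    for nm,P in [("bar",(-.024,0,.151)),("hinge",(.068,0,.1035)),("knob",(-.099-p[5],0,.055)),("knobhome",(-.099,0,.055))]: print(nm,X(p,P).round(4))
    # overlay
    im=cv2.imread("pics/scene1.png")[155:250,175:285];im=cv2.resize(im,None,fx=6,fy=6,interpolation=cv2.INTER_CUBIC)
    def d(P,Q,col,th=1):
        q=[tuple(int(v) for v in (proj("scene",X(p,A)[None])[0]-[175,155]+.5)*6-.5*0) for A in (P,Q)]; cv2.line(im,q[0],q[1],col,th)
    for a in(-.075,.075):
        d((a,-.1,.1),(a,.1,.1),(0,255,0)); d((a,-.1,0),(a,.1,0),(0,255,0))
    for a in(-.1,.1):
        d((-.075,a,.1),(.075,a,.1),(0,255,0)); d((-.075,a,0),(.075,a,0),(0,255,0))
    d((-.024,-.048,.151),(-.024,.048,.151),(0,0,255)); d(pt(0,0),pt(p[4]),(255,0,255))
    cv2.imwrite("pics/ov.png",im)
E
python3 fit.py
```

```text
bar [0.60815359 0.3134834  0.1542051 ] [0.50846252 0.34219537 0.15914122] 0.10386073282616809
knob [0.53751257 0.21569384 0.04654081]
[0.5666 0.3489 1.3125 0.0026 0.1428 0.0338] 75.19951221799104
[[-1.2 -0.1]
 [ 0.6  0.1]
 [-0.3 -0.5]
 [-0.4 -1.8]
 [ 0.1  0.6]
 [ 0.9 -2.5]
 [ 0.2  0.3]
 [ 0.8  0.2]
 [-0.9  0.9]
 [-2.  -0.7]
 [ 0.9  0.8]
 [13.5 -0.1]
 [-2.   0.5]
 [ 0.9 -1.4]]
bar [0.5605 0.3257 0.1536]
hinge [0.584  0.4146 0.1061]
knob [0.5327 0.2205 0.0576]
knobhome [0.5413 0.2532 0.0576]
```

View pics/ov.png

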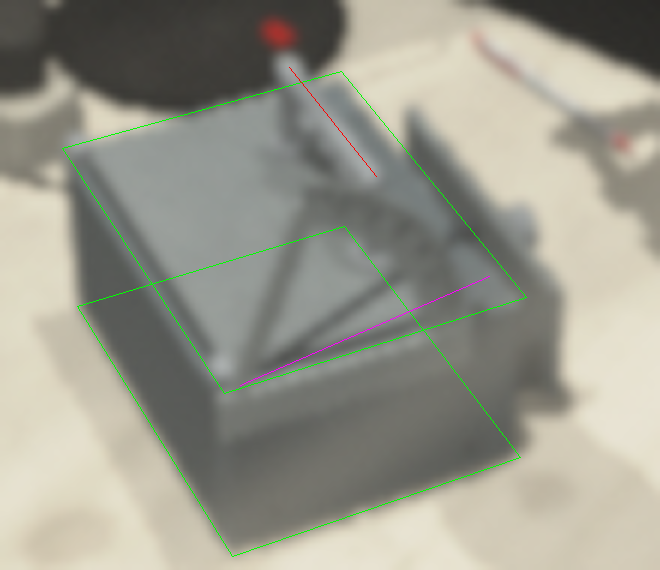

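```bash
python3 - <<'E'
from fit import *
p=np.load("p.npy")
im=cv2.imread("pics/scene1.png")[155:250,175:285];im=cv2.resize(im,None,fx=7,fy=7,interpolation=cv2.INTER_CUBIC)
for th in np.arange(.3,.95,.1):
    q=(proj("scene",np.array([X(p,pt(th,0)),X(p,pt(th,.124))]))-[175,155]+.5)*7
    print(round(th,2),((q/7-.5)*6).round(0).tolist())
    cv2.circle(im,tuple(int(v) for v in q[1]),3,(0,0,255),-1); cv2.putText(im,f"{th:.1f}",tuple(int(v) for v in q[1]+[5,0]),0,.5,(0,0,255))
cv2.imwrite("pics/ov2.png",im)
E
```

```text
bar [0.60815359 0.3134834  0.1542051 ] [0.50846252 0.34219537 0.15914122] 0.10386073282616809
knob [0.53751257 0.21569384 0.04654081]
0.3 [[237.0, 382.0], [479.0, 243.0]]
0.4 [[237.0, 382.0], [471.0, 225.0]]
0.5 [[237.0, 382.0], [460.0, 208.0]]
0.6 [[237.0, 382.0], [448.0, 193.0]]
0.7 [[237.0, 382.0], [432.0, 180.0]]
0.8 [[237.0, 382.0], [415.0, 168.0]]
0.9 [[237.0, 382.0], [395.0, 158.0]]
```

View pics/ov2.png

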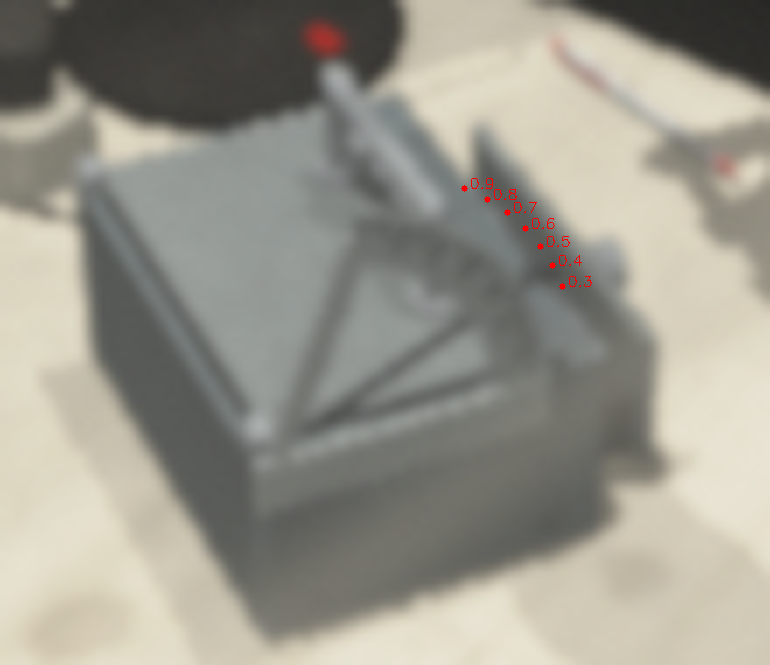

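```bash
python3 - <<'E'
from fit import *
p=np.load("p.npy")
im=cv2.imread("pics/scene1.png")[178:228,208:270];k=12;im=cv2.resize(im,None,fx=k,fy=k,interpolation=cv2.INTER_CUBIC)
im=cv2.convertScaleAbs(im,alpha=1.9,beta=-90)
a=im.copy()
for th in (.3,.4,.5):
    q=(proj("scene",np.array([X(p,pt(th,0.0)),X(p,pt(th,.124))]))-[208,178]+.5)*k
    cv2.line(a,*[tuple(int(v) for v in z) for z in q],(0,0,255),1)
cv2.imwrite("pics/e1.png",im);cv2.imwrite("pics/e2.png",a)
E
```

```text
bar [0.60815359 0.3134834  0.1542051 ] [0.50846252 0.34219537 0.15914122] 0.10386073282616809
knob [0.53751257 0.21569384 0.04654081]
```

View pics/e1.png

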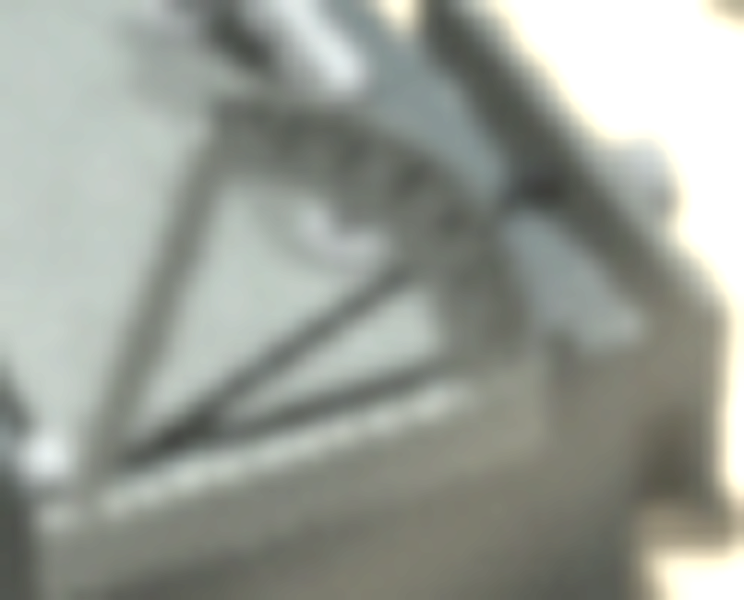

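View pics/e2.png

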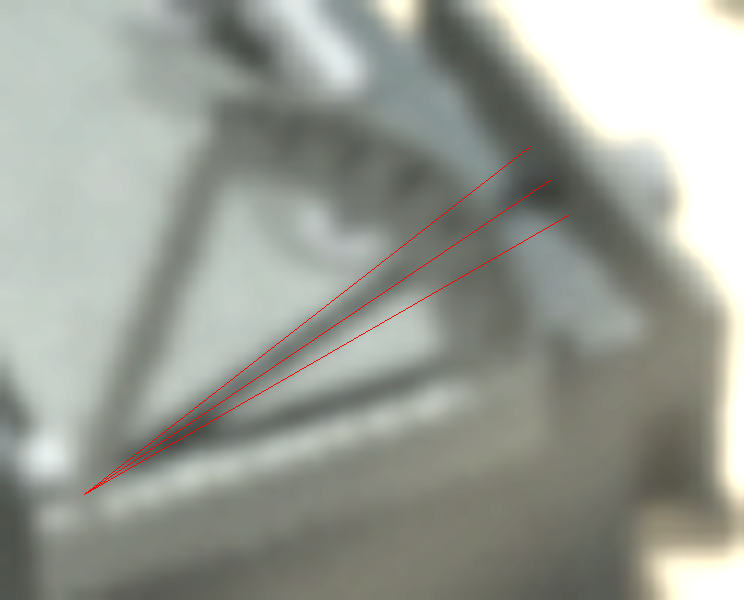

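```bash
python3 - <<'E'
from h import *
print(at("scene",460/1.5,262/1.5,0),at("scene",330/1.5,205/1.5,0),at("top",535/1.5,275/1.5,0))
E
```

```text
[ 0.55586282 -0.00235875  0.        ] [0.93488968 0.06619877 0.        ] [0.54199645 0.01520261 0.        ]
```

Emit:
arm_command:
  deltas:
    - {"dx":0,"dy":0.035,"dz":-0.004,"wx":0,"wy":0,"wz":0}
    - {"dx":0,"dy":0.08,"dz":-0.008,"wx":0,"wy":0,"wz":0}
    - {"dx":0,"dy":0.125,"dz":-0.008,"wx":0,"wy":0,"wz":0}
    - {"dx":0,"dy":0.17,"dz":-0.008,"wx":0,"wy":0,"wz":0}
    - {"dx":0,"dy":0.216,"dz":-0.008,"wx":0,"wy":0,"wz":0}

```text
clock: 1.7
tool_pos: [0.5174, 0.1698, 0.2171]
eef_rot: [-0.433, 0.559, -0.559, 0.433]
contact_force: [1.3, 0.5, -0.3]
opening: 0.006
```

```bash
python3 st.py .525 .165 .43; python3 - <<'E'
from h import *
for n,(y0,y1,x0,x1) in dict(scene=(140,260,195,345),top=(120,230,205,355)).items():
    im=r.snapshot(n)[:,:,::-1]
    cv2.imwrite(f"pics/{n}2.png",cv2.resize(im[y0:y1,x0:x1],None,fx=5,fy=5,interpolation=cv2.INTER_CUBIC))
E
```

```text
[[-0.25   0.     0.968]
 [-0.968  0.001 -0.25 ]
 [-0.001 -1.     0.   ]]
[-0.442  0.886  0.068  1.944 -0.172  0.316 -0.487] 1.7 [0.5174 0.1698 0.2171] [ 1.3  0.5 -0.3] 0.006189312214077601
delta tool: [ 0.00256738 -0.21293892  0.00852045]
x-axis yaw -104.46388034115168
```

View pics/scene2.png

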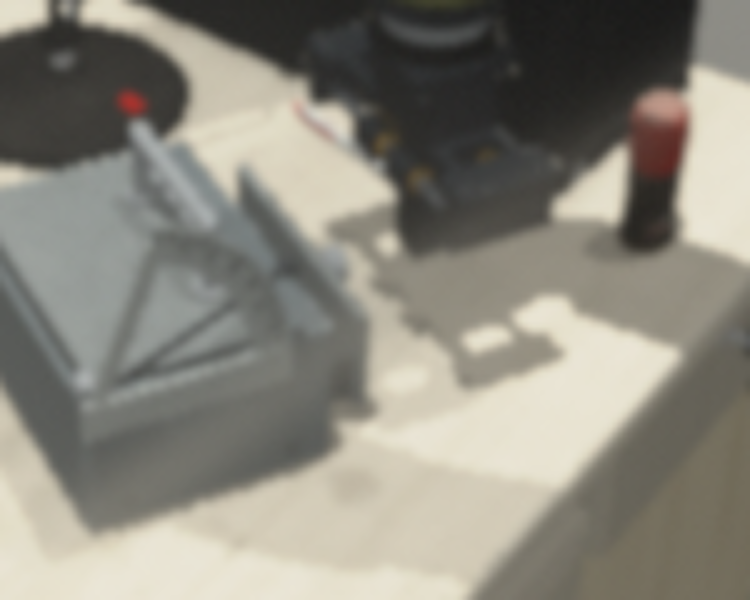

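View pics/top2.png

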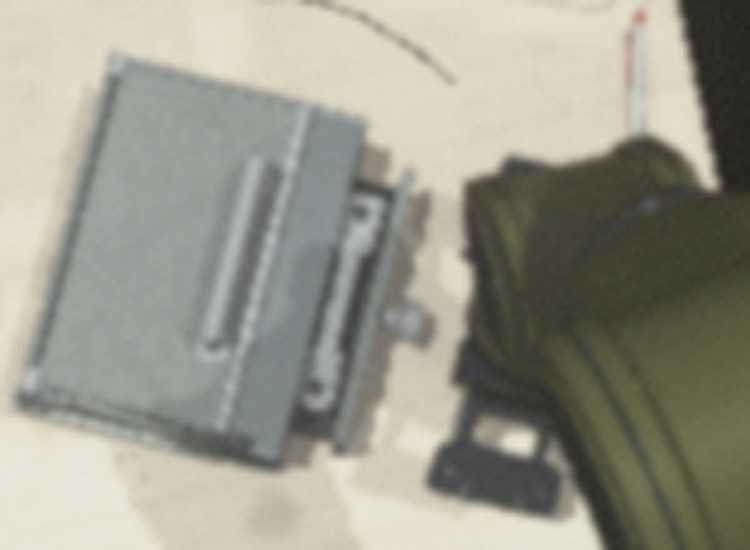

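Emit:
arm_command:
  deltas:
    - {"dx":-0.015,"dy":0,"dz":0.001,"wx":0,"wy":0,"wz":0}
    - {"dx":-0.03,"dy":0,"dz":0.001,"wx":0,"wy":0,"wz":0}
    - {"dx":-0.042,"dy":0,"dz":0.002,"wx":0,"wy":0,"wz":0}
    - {"dx":-0.053,"dy":0,"dz":0.002,"wx":0,"wy":0,"wz":0}
    - {"dx":-0.063,"dy":0,"dz":0.002,"wx":0,"wy":0,"wz":0}

```text
clock: 2.3
tool_pos: [0.5362, 0.2308, 0.2202]
eef_rot: [0.432, -0.559, 0.559, -0.434]
contact_force: [0.3, -2.3, 1.8]
opening: 0.008
```

```bash
python3 st.py .539 .2445 .216
```

```text
[[-0.251  0.003  0.968]
 [-0.968  0.001 -0.251]
 [-0.001 -1.     0.002]]
[-0.543  0.908  0.1    1.826 -0.195  0.414 -0.555] 2.3 [0.5362 0.2308 0.2202] [ 0.3 -2.3  1.8] 0.007829554830574587
delta tool: [-0.01395731  0.00425989 -0.00071603]
x-axis yaw -104.50930149384122
```

Emit:
arm_command:
  deltas:
    - {"dx":-0.005,"dy":0.002,"dz":0,"wx":0,"wy":0,"wz":0}
    - {"dx":-0.009,"dy":0.002,"dz":0,"wx":0,"wy":0,"wz":0}
    - {"dx":-0.012,"dy":0.002,"dz":0,"wx":0,"wy":0,"wz":0}
    - {"dx":-0.014,"dy":0.002,"dz":0,"wx":0,"wy":0,"wz":0}
    - {"dx":-0.014,"dy":0.002,"dz":0,"wx":0,"wy":0,"wz":0}

```text
clock: 2.8
tool_pos: [0.539, 0.243, 0.2166]
eef_rot: [-0.433, 0.559, -0.559, 0.432]
contact_force: [-0.3, -0.9, 0.6]
opening: 0.006
```

```bash
python3 st.py .539 .2445 .216
```

```text
[[-0.251 -0.     0.968]
 [-0.968 -0.    -0.251]
 [ 0.    -1.    -0.   ]]
[-0.561  0.921  0.104  1.802 -0.2    0.429 -0.569] 2.8 [0.539  0.243  0.2166] [-0.3 -0.9  0.6] 0.0064807166676873
delta tool: [-0.00142224  0.00057118 -0.0003554 ]
x-axis yaw -104.55694500738977
```

Not yet a hard stop; creep on, watching the force.

Emit:
arm_command:
  deltas:
    - {"dx":-0.001,"dy":0,"dz":0,"wx":0,"wy":0,"wz":0}
    - {"dx":-0.002,"dy":0,"dz":0,"wx":0,"wy":0,"wz":0}
    - {"dx":-0.003,"dy":0,"dz":0,"wx":0,"wy":0,"wz":0}
    - {"dx":-0.004,"dy":0,"dz":0,"wx":0,"wy":0,"wz":0}
    - {"dx":-0.004,"dy":0,"dz":0,"wx":0,"wy":0,"wz":0}

```text
clock: 3.3
tool_pos: [0.5395, 0.2441, 0.2166]
eef_rot: [0.434, -0.559, 0.56, -0.43]
contact_force: [-2.5, -7.5, 3.5]
opening: 0.003
```

```bash
python3 st.py .539 .2445 .216
```

```text
[[-0.254 -0.003  0.967]
 [-0.967 -0.005 -0.254]
 [ 0.006 -1.    -0.002]]
[-0.565  0.922  0.109  1.797 -0.2    0.438 -0.574] 3.3 [0.5395 0.2441 0.2166] [-2.5 -7.5  3.5] 0.002688901287559997
delta tool: [-0.00029331  0.00055597 -0.00056105]
x-axis yaw -104.68783413682526
```

Emit:
arm_command:
  deltas:
    - {"dx":-0.001,"dy":0,"dz":0,"wx":0,"wy":0,"wz":0}
    - {"dx":-0.002,"dy":0,"dz":0,"wx":0,"wy":0,"wz":0}
    - {"dx":-0.003,"dy":0,"dz":0,"wx":0,"wy":0,"wz":0}
    - {"dx":-0.003,"dy":0,"dz":0,"wx":0,"wy":0,"wz":0}
    - {"dx":-0.003,"dy":0,"dz":0,"wx":0,"wy":0,"wz":0}

```text
clock: 3.8
tool_pos: [0.5399, 0.2448, 0.2165]
eef_rot: [0.435, -0.559, 0.561, -0.428]
contact_force: [-4.2, -12.3, 6.7]
opening: 0.006
```

```bash
python3 st.py .539 .2445 .216; python3 - <<'E'
from h import *
for n,(y0,y1,x0,x1) in dict(scene=(140,260,175,325),top=(120,230,195,345)).items():
    im=r.snapshot(n)[:,:,::-1]
    cv2.imwrite(f"pics/{n}3.png",cv2.resize(im[y0:y1,x0:x1],None,fx=5,fy=5,interpolation=cv2.INTER_CUBIC))
E
```

```text
[[-0.255 -0.005  0.967]
 [-0.967 -0.009 -0.255]
 [ 0.01  -1.    -0.003]]
[-0.569  0.923  0.113  1.794 -0.2    0.444 -0.577] 3.8 [0.5399 0.2448 0.2165] [ -4.2 -12.3   6.7] 0.006253714882015686
delta tool: [ 0.00047707  0.00053939 -0.00075077]
x-axis yaw -104.78933511840499
```

View pics/scene3.png

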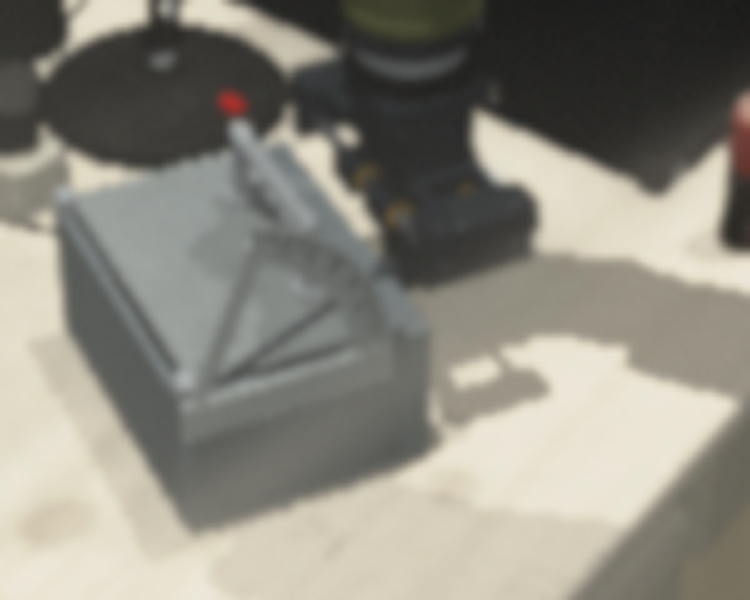

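View pics/top3.png

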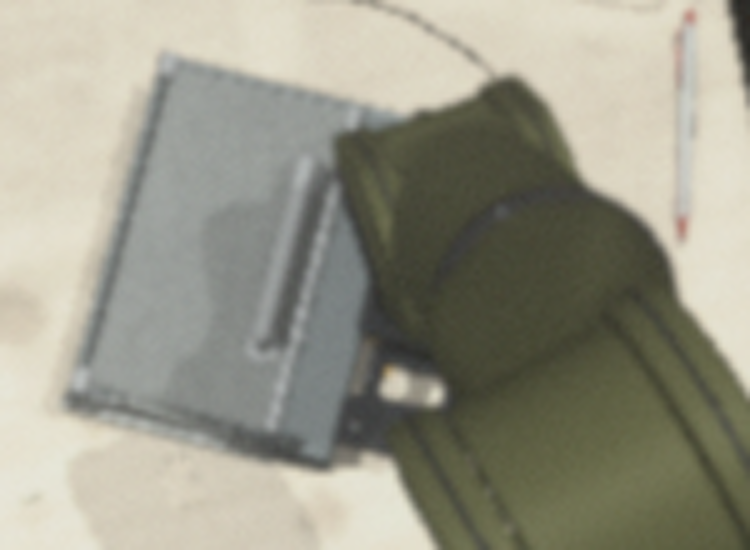

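Emit:
arm_command:
  deltas:
    - {"dx":0.03,"dy":0,"dz":0,"wx":0,"wy":0,"wz":0}
    - {"dx":0.06,"dy":-0.02,"dz":0,"wx":0,"wy":-0.1,"wz":0}
    - {"dx":0.06,"dy":-0.065,"dz":0,"wx":0,"wy":-0.28,"wz":0}
    - {"dx":0.06,"dy":-0.11,"dz":0,"wx":0,"wy":-0.46,"wz":0}
    - {"dx":0.04,"dy":-0.15,"dz":0,"wx":0,"wy":-0.64,"wz":0}
  claw: 0.3

```text
clock: 4.4
tool_pos: [0.5309, 0.2089, 0.3689]
eef_rot: [0.559, -0.433, 0.434, -0.558]
contact_force: [1.8, 0.3, -0.9]
opening: 0.435
```

```bash
python3 st.py .5605 .3257 .40; python3 - <<'E'
from h import *
for n,(y0,y1,x0,x1) in dict(scene=(140,260,175,325)).items():
    im=r.snapshot(n)[:,:,::-1]
    cv2.imwrite(f"pics/{n}4.png",cv2.resize(im[y0:y1,x0:x1],None,fx=5,fy=5,interpolation=cv2.INTER_CUBIC))
E
```

```text
[[ 0.248  0.001  0.969]
 [-0.969 -0.002  0.248]
 [ 0.002 -1.     0.   ]]
[-0.45   0.66  -0.01   1.777  0.013  0.704 -0.218] 4.4 [0.5309 0.2089 0.3689] [ 1.8  0.3 -0.9] 0.43510210036060226
delta tool: [-0.10573654 -0.0313075   0.05761842]
x-axis yaw -75.64906049353672
```

View pics/scene4.png

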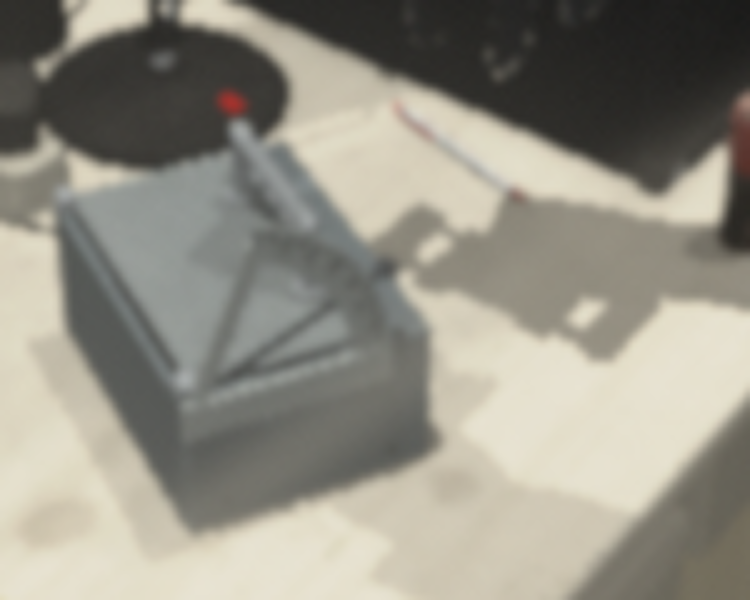

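```bash
python3 - <<'E'
from fit import *
im=r.snapshot("scene")[:,:,::-1].copy();cv2.imwrite("pics/scene5.png",im)
p=np.load("p.npy");k=12
im=im[178:228,208:270];im=cv2.resize(im,None,fx=k,fy=k,interpolation=cv2.INTER_CUBIC)
im=cv2.convertScaleAbs(im,alpha=1.9,beta=-90)
for th in (.35,.4,.45,.5):
    q=(proj("scene",np.array([X(p,pt(th,0.0)),X(p,pt(th,.124))]))-[208,178]+.5)*k
    cv2.circle(im,tuple(int(v) for v in q[1]),3,(0,0,255),-1)
cv2.imwrite("pics/e3.png",im)
E
```

```text
bar [0.60815359 0.3134834  0.1542051 ] [0.50846252 0.34219537 0.15914122] 0.10386073282616809
knob [0.53751257 0.21569384 0.04654081]
```

View pics/e3.png

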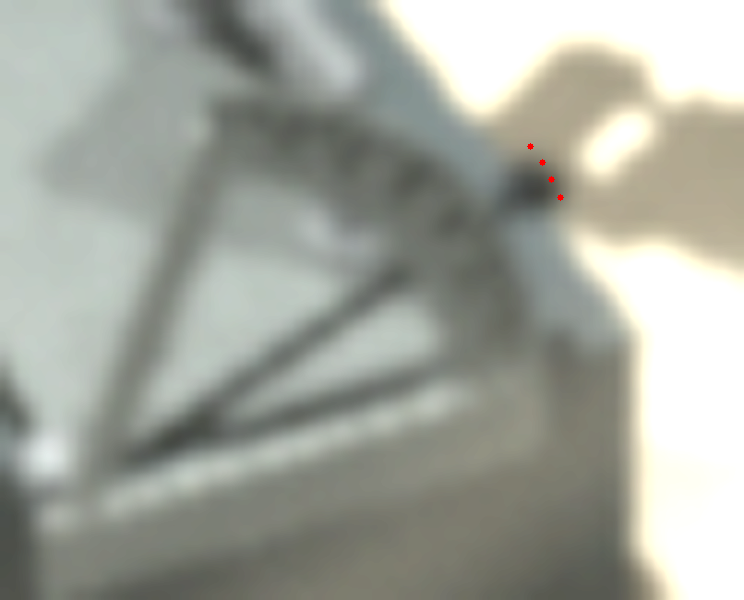

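Emit:
arm_command:
  deltas:
    - {"dx":-0.02,"dy":-0.01,"dz":0.011,"wx":0,"wy":-0.16,"wz":0}
    - {"dx":-0.045,"dy":-0.02,"dz":0.024,"wx":0,"wy":-0.34,"wz":0}
    - {"dx":-0.07,"dy":-0.03,"dz":0.038,"wx":0,"wy":-0.52,"wz":0}
    - {"dx":-0.09,"dy":-0.03,"dz":0.05,"wx":0,"wy":-0.7,"wz":0}
    - {"dx":-0.105,"dy":-0.03,"dz":0.058,"wx":0,"wy":-0.88,"wz":0}

```text
clock: 5.0
tool_pos: [0.561, 0.3296, 0.3963]
eef_rot: [-0.672, 0.217, -0.217, 0.674]
contact_force: [-0.5, -0.4, -0.5]
opening: 0.651
```

```bash
python3 st.py .5605 .3257 .35
```

```text
[[ 0.811 -0.     0.584]
 [-0.584  0.002  0.811]
 [-0.001 -1.     0.002]]
[-0.494  0.734 -0.204  1.491  0.168  0.932  0.2  ] 5.0 [0.561  0.3296 0.3963] [-0.5 -0.4 -0.5] 0.651129052635694
delta tool: [ 0.00196038  0.04629306 -0.00352825]
x-axis yaw -35.76127400729235
```

Emit:
arm_command:
  deltas:
    - {"dx":0.001,"dy":0.005,"dz":-0.001,"wx":0,"wy":-0.12,"wz":0}
    - {"dx":0.002,"dy":0.015,"dz":-0.002,"wx":0,"wy":-0.28,"wz":0}
    - {"dx":0.002,"dy":0.03,"dz":-0.003,"wx":0,"wy":-0.42,"wz":0}
    - {"dx":0.002,"dy":0.042,"dz":-0.0035,"wx":0,"wy":-0.466,"wz":0}
    - {"dx":0.002,"dy":0.046,"dz":-0.0035,"wx":0,"wy":-0.466,"wz":0}

```text
clock: 5.5
tool_pos: [0.5602, 0.323, 0.3486]
eef_rot: [0.701, -0.095, 0.093, -0.7]
contact_force: [-0.3, 0.8, -0.4]
opening: 0.653
```

```bash
python3 st.py .5605 .3257 .30;python3 - <<'E'
from h import *
for n,(y0,y1,x0,x1) in dict(scene=(120,240,175,325),top=(100,230,185,335)).items():
    im=r.snapshot(n)[:,:,::-1]
    cv2.imwrite(f"pics/{n}6.png",cv2.resize(im[y0:y1,x0:x1],None,fx=5,fy=5,interpolation=cv2.INTER_CUBIC))
E
```

```text
[[ 0.965 -0.003  0.263]
 [-0.263 -0.001  0.965]
 [-0.003 -1.    -0.002]]
[-0.439  0.792 -0.292  1.545  0.275  0.849  0.473] 5.5 [0.5602 0.323  0.3486] [-0.3  0.8 -0.4] 0.6529576217063776
delta tool: [-0.00024914  0.04861315  0.00278581]
x-axis yaw -15.25412811907273
```

View pics/scene6.png

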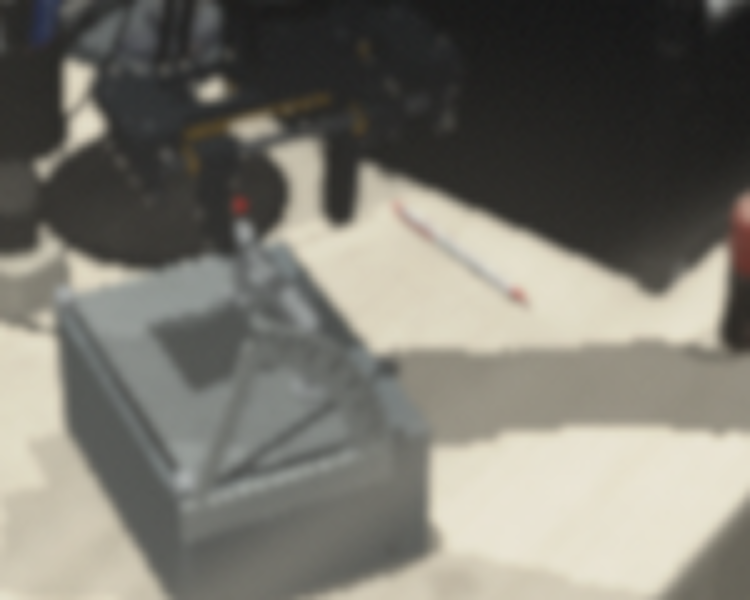

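View pics/top6.png

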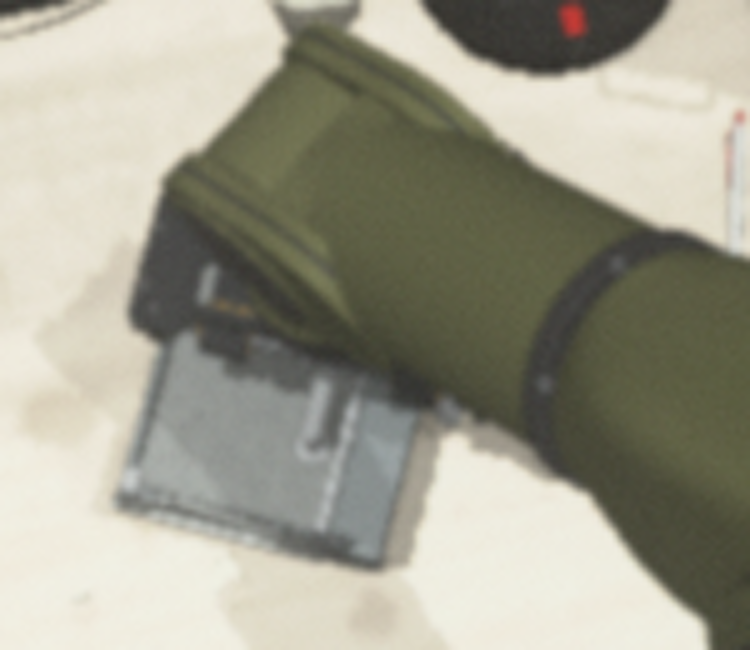

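Emit:
arm_command:
  deltas:
    - {"dx":0,"dy":0.012,"dz":0.001,"wx":0,"wy":0.01,"wz":0}
    - {"dx":0,"dy":0.025,"dz":0.002,"wx":0,"wy":0.01,"wz":0}
    - {"dx":0,"dy":0.037,"dz":0.0028,"wx":0,"wy":0.01,"wz":0}
    - {"dx":0,"dy":0.049,"dz":0.0028,"wx":0,"wy":0.01,"wz":0}
    - {"dx":0,"dy":0.049,"dz":0.0028,"wx":0,"wy":0.01,"wz":0}

```text
clock: 6.1
tool_pos: [0.5607, 0.3256, 0.2993]
eef_rot: [0.702, -0.097, 0.095, -0.7]
contact_force: [-0.9, -0.7, 0.5]
opening: 0.646
```

```bash
python3 st.py .5605 .3257 .299;python3 - <<'E'
from h import *
for n,(y0,y1,x0,x1) in dict(scene=(120,240,175,325)).items():
    im=r.snapshot(n)[:,:,::-1]
    cv2.imwrite(f"pics/{n}7.png",cv2.resize(im[y0:y1,x0:x1],None,fx=5,fy=5,interpolation=cv2.INTER_CUBIC))
E
```

```text
[[ 0.963 -0.003  0.269]
 [-0.269 -0.002  0.963]
 [-0.003 -1.    -0.003]]
[-0.454  0.856 -0.27   1.574  0.297  0.757  0.445] 6.1 [0.5607 0.3256 0.2993] [-0.9 -0.7  0.5] 0.6459834460879978
delta tool: [-2.03616591e-04  3.22730309e-04  7.03067491e-05]
x-axis yaw -15.606053781375355
```

View pics/scene7.png

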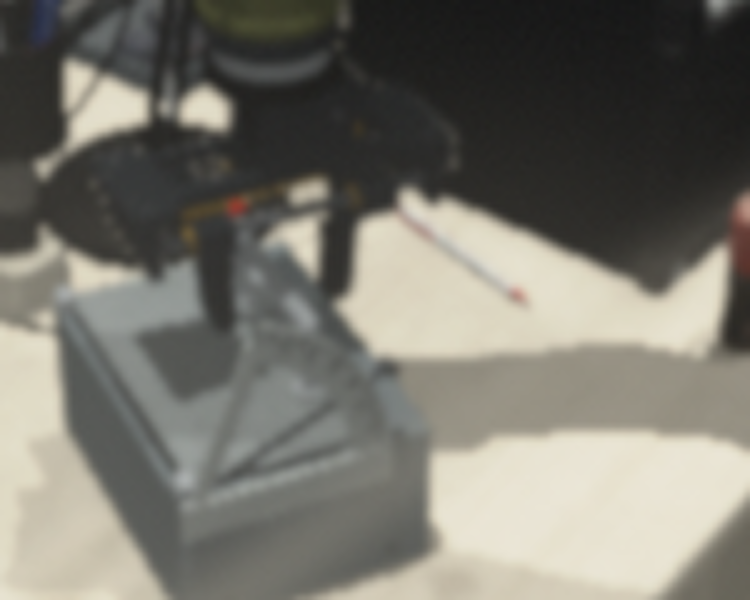

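Emit:
arm_command:
  deltas:
    - {"dx":0,"dy":0,"dz":0,"wx":0,"wy":-0.018,"wz":0}
    - {"dx":0,"dy":0,"dz":0,"wx":0,"wy":-0.018,"wz":0}
    - {"dx":0,"dy":0,"dz":0,"wx":0,"wy":-0.018,"wz":0}
    - {"dx":0,"dy":0,"dz":0,"wx":0,"wy":-0.018,"wz":0}
    - {"dx":0,"dy":0,"dz":0,"wx":0,"wy":-0.018,"wz":0}
  claw: -1
  grip_force: 25

```text
clock: 6.65
tool_pos: [0.5615, 0.326, 0.302]
eef_rot: [-0.701, 0.091, -0.091, 0.701]
contact_force: [-0.0, -0.6, 0.4]
opening: 0.222
```

Emit:
arm_command:
  deltas:
    - {"dx":0,"dy":0,"dz":0,"wx":0,"wy":0,"wz":0}
    - {"dx":0,"dy":0,"dz":0,"wx":0,"wy":0,"wz":0}
    - {"dx":0,"dy":0,"dz":0,"wx":0,"wy":0,"wz":0}
    - {"dx":0,"dy":0,"dz":0,"wx":0,"wy":0,"wz":0}
    - {"dx":0,"dy":0,"dz":0,"wx":0,"wy":0,"wz":0}

```text
clock: 7.15
tool_pos: [0.5614, 0.3258, 0.3018]
eef_rot: [0.701, -0.091, 0.091, -0.701]
contact_force: [0.1, -1.6, 3.2]
opening: 0.128
```

```bash
python3 st.py .5605 .3257 .299;python3 - <<'E'
from fit import *
p=np.load("p.npy");s=r.get_state();R=Ro.from_quat(s['eef_rot']).as_matrix()
g=np.array(s['tool_pos'])+.147*R[:,1]
def loc(g):
    c,sn=np.cos(p[2]),np.sin(p[2]);d=g[:2]-p[:2];return np.array([c*d[0]+sn*d[1],-sn*d[0]+c*d[1],g[2]])
print("grasp in box",loc(g))
E
```

```text
[[ 0.967 -0.     0.256]
 [-0.256 -0.     0.967]
 [-0.    -1.    -0.   ]]
[-0.451  0.853 -0.274  1.572  0.301  0.759  0.456] 7.15 [0.5614 0.3258 0.3018] [ 0.1 -1.6  3.2] 0.12798377296347974
delta tool: [-0.00083283  0.00282452 -0.00030568]
x-axis yaw -14.82171714281884
bar [0.60815359 0.3134834  0.1542051 ] [0.50846252 0.34219537 0.15914122] 0.10386073282616809
knob [0.53751257 0.21569384 0.04654081]
grasp in box [-0.02374583 -0.00086706  0.15482439]
```

Emit:
arm_command:
  deltas:
    - {"dx":0,"dy":-0.0035,"dz":0.008,"wx":-0.051,"wy":0,"wz":0}
    - {"dx":0,"dy":-0.0067,"dz":0.0162,"wx":-0.102,"wy":0,"wz":0}
    - {"dx":0,"dy":-0.0096,"dz":0.0244,"wx":-0.153,"wy":0,"wz":0}
    - {"dx":0,"dy":-0.0121,"dz":0.0328,"wx":-0.204,"wy":0,"wz":0}
    - {"dx":0,"dy":-0.0143,"dz":0.0413,"wx":-0.255,"wy":0,"wz":0}
  grip_force: 40

```text
clock: 7.65
tool_pos: [0.5721, 0.3656, 0.3155]
eef_rot: [0.769, -0.1, 0.081, -0.626]
contact_force: [1.2, -1.3, -1.7]
opening: 0.119
```

```bash
cat > ang.py <<'E'
from fit import *
p=np.load("p.npy");s=r.get_state();R=Ro.from_quat(s['eef_rot']).as_matrix()
print(np.round(s['q'],3),np.round(s['contact_force'],1),s['opening'],s['clock'])
B=np.array([[np.cos(p[2]),-np.sin(p[2]),0],[np.sin(p[2]),np.cos(p[2]),0],[0,0,1]])
g=np.array(s['tool_pos'])+.151*R[:,1]; d=B.T@(g-[p[0],p[1],0]); print("bar box",d)
print("theta from bar pos",np.arctan2(d[2]-.1035,-(d[0]-.068))-np.arctan2(.0475,.092),"radius",np.hypot(d[2]-.1035,d[0]-.068),np.hypot(.0475,.092))
y=B.T@R[:,1];print("tool tilt",np.arctan2(-y[0],-y[2]))
E
python3 ang.py
```

```text
bar [0.60815359 0.3134834  0.1542051 ] [0.50846252 0.34219537 0.15914122] 0.10386073282616809
knob [0.53751257 0.21569384 0.04654081]
[-0.566  0.903 -0.206  1.379  0.317  1.065  0.422] [ 1.2 -1.3 -1.7] 0.11913871416387681 7.65
bar box [-0.01297351 -0.00097139  0.16763034]
theta from bar pos 0.1932328369341727 radius 0.10329283779352326 0.10353864013014658
tool tilt 0.20356836294552963
```

Rising correctly (0.2 rad). Same increment again.

Emit:
arm_command:
  deltas:
    - {"dx":0,"dy":-0.0035,"dz":0.008,"wx":-0.051,"wy":0,"wz":0}
    - {"dx":0,"dy":-0.0067,"dz":0.0162,"wx":-0.102,"wy":0,"wz":0}
    - {"dx":0,"dy":-0.0096,"dz":0.0244,"wx":-0.153,"wy":0,"wz":0}
    - {"dx":0,"dy":-0.0121,"dz":0.0328,"wx":-0.204,"wy":0,"wz":0}
    - {"dx":0,"dy":-0.0143,"dz":0.0413,"wx":-0.255,"wy":0,"wz":0}

```text
clock: 8.15
tool_pos: [0.5833, 0.4074, 0.3214]
eef_rot: [0.828, -0.108, 0.071, -0.546]
contact_force: [0.9, -2.6, -0.4]
opening: 0.118
```

Emit:
arm_command:
  deltas:
    - {"dx":0,"dy":0,"dz":0,"wx":0,"wy":0,"wz":0}
    - {"dx":0,"dy":0,"dz":0,"wx":0,"wy":0,"wz":0}
    - {"dx":0,"dy":0,"dz":0,"wx":0,"wy":0,"wz":0}
    - {"dx":0,"dy":0,"dz":0,"wx":0,"wy":0,"wz":0}
    - {"dx":0,"dy":0,"dz":0,"wx":0,"wy":0,"wz":0}

```text
clock: 8.65
tool_pos: [0.5832, 0.4073, 0.3219]
eef_rot: [0.827, -0.108, 0.071, -0.548]
contact_force: [0.6, -3.9, 1.6]
opening: 0.123
```

```bash
python3 ang.py; python3 - <<'E'
from h import *
for n,(y0,y1,x0,x1) in dict(scene=(120,240,175,325)).items():
    im=r.snapshot(n)[:,:,::-1]
    cv2.imwrite("pics/scene8f.png",im)
    cv2.imwrite(f"pics/{n}8.png",cv2.resize(im[y0:y1,x0:x1],None,fx=5,fy=5,interpolation=cv2.INTER_CUBIC))
E
```

```text
bar [0.60815359 0.3134834  0.1542051 ] [0.50846252 0.34219537 0.15914122] 0.10386073282616809
knob [0.53751257 0.21569384 0.04654081]
[-0.661  0.988 -0.149  1.158  0.336  1.367  0.417] [ 0.6 -3.9  1.6] 0.12325723195172797 8.65
bar box [ 0.00176304 -0.00118088  0.1828416 ]
theta from bar pos 0.39856796225623414 radius 0.10335581428002334 0.10353864013014658
tool tilt 0.4008549842680818
```

View pics/scene8.png

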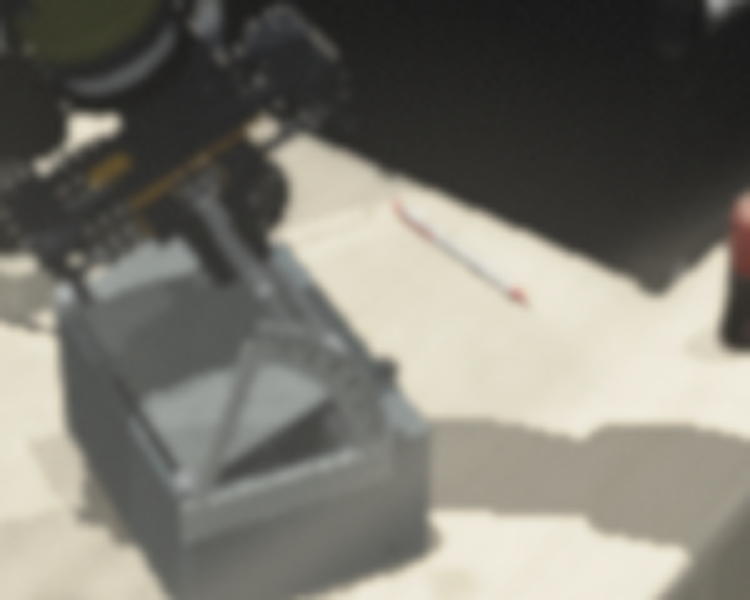

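```bash
python3 - <<'E'
from fit import *
k=12
a=cv2.imread("pics/scene8f.png")[178:228,208:270];b=cv2.imread("pics/scene5.png")[178:228,208:270]
f=lambda i:cv2.convertScaleAbs(cv2.resize(i,None,fx=k,fy=k,interpolation=cv2.INTER_CUBIC),alpha=1.9,beta=-90)
cv2.imwrite("pics/e4.png",f(a))
p=np.load("p.npy"); o=f(a)
def fl(th,rad): 
    # plate top-left edge, y=.094, top face +2.5mm
    return (.068-rad*np.cos(th)+.0025*np.sin(th),.094,.1035+rad*np.sin(th)+.0025*np.cos(th))
for A,B_,c in [(pt(.4,0),pt(.4),(0,0,255)),(fl(.4,0),fl(.4,.11),(0,255,0))]:
    q=(proj("scene",np.array([X(p,A),X(p,B_)]))-[208,178]+.5)*k-[0,8]
    cv2.line(o,*[tuple(int(v) for v in z) for z in q],c,1)
cv2.imwrite("pics/e5.png",o)
E
```

```text
bar [0.60815359 0.3134834  0.1542051 ] [0.50846252 0.34219537 0.15914122] 0.10386073282616809
knob [0.53751257 0.21569384 0.04654081]
```

View pics/e4.png

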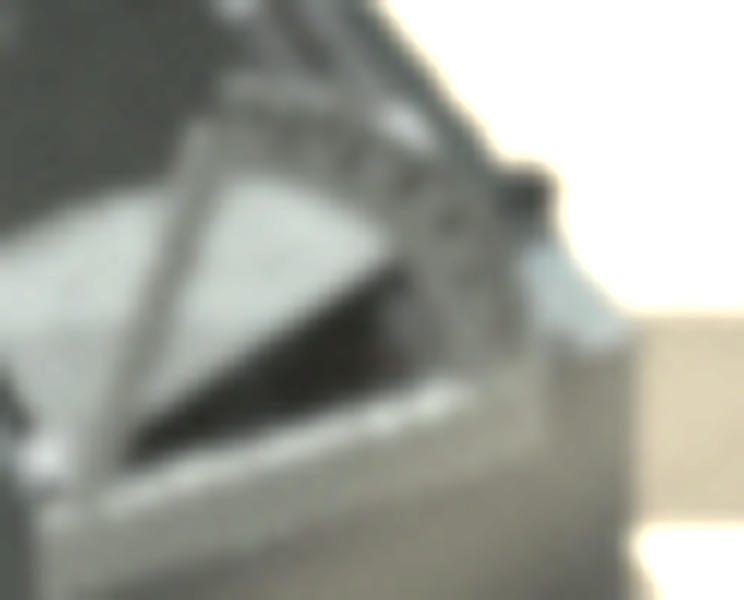

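View pics/e5.png

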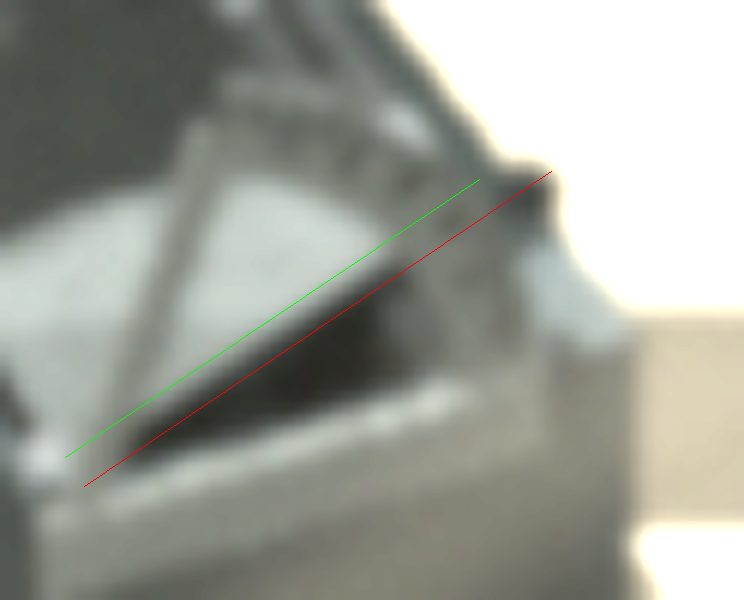

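```bash
python3 - <<'E'
from fit import *
p=np.load("p.npy")
for fn in("scene1","scene5"):
    g=cv2.GaussianBlur(cv2.cvtColor(cv2.imread(f"pics/{fn}.png"),cv2.COLOR_BGR2GRAY).astype(float),(0,0),.5)
    L=[]
    for u in range(228,242):
        v0=178+(415-(u+.5-208)*12*1+205-205)/12 if 0 else 178+(415-.70*((u+.5-208)*12-205))/12-.5
        vs=np.arange(int(v0)-3,int(v0)+5); c=g[vs,u]; i=np.argmin(c)
        if 0<i<len(c)-1:
            a=(c[i-1]-c[i+1])/(2*(c[i-1]-2*c[i]+c[i+1])); L.append((u,vs[i]+a))
    L=np.array(L);print(L.round(2).tolist())
    m=np.polyfit(L[:,0],L[:,1],1);print("slope",m[0], "resid",np.std(L[:,1]-np.polyval(m,L[:,0])))
for th in(.3,.35,.4,.45,.5):
    q=proj("scene",np.array([X(p,pt(th,.03)),X(p,pt(th,.085))]));s=(q[1]-q[0]);print(th,s[1]/s[0],q.round(1).tolist())
E
```

```text
bar [0.60815359 0.3134834  0.1542051 ] [0.50846252 0.34219537 0.15914122] 0.10386073282616809
knob [0.53751257 0.21569384 0.04654081]
[[229.0, 208.87], [230.0, 207.99], [231.0, 207.3], [232.0, 206.71], [233.0, 205.88], [234.0, 205.2], [235.0, 204.66], [236.0, 203.78], [237.0, 203.06], [238.0, 202.48], [239.0, 201.62], [240.0, 200.83], [241.0, 200.26]]
slope -0.7139331223989915 resid 0.07657093250440553
[[229.0, 208.88], [230.0, 207.97], [231.0, 207.29], [232.0, 206.73], [233.0, 205.92], [234.0, 205.2], [235.0, 204.68], [236.0, 203.76], [237.0, 202.88], [238.0, 202.14], [239.0, 201.31], [240.0, 200.76], [241.0, 200.4]]
slope -0.7261321069775062 resid 0.14515929305674619
0.3 -0.5766498117976506 [[224.4, 213.0], [242.3, 202.7]]
0.35 -0.6240586013474148 [[224.3, 212.6], [241.9, 201.6]]
0.4 -0.6734483354373718 [[224.1, 212.3], [241.3, 200.6]]
0.45 -0.7252099322398263 [[223.8, 212.0], [240.7, 199.7]]
0.5 -0.7797978743398047 [[223.6, 211.6], [240.1, 198.8]]
```

```bash
python3 - <<'E'
from fit import *
p=np.load("p.npy")
g=cv2.cvtColor(cv2.imread("pics/scene8f.png"),cv2.COLOR_BGR2GRAY).astype(float)
for u in range(224,242,2): print(u,g[192:217,u].astype(int).tolist())
L=[]
for u in range(225,240):
    v0=178+(425-.70*((u+.5-208)*12-145))/12-.5
    vs=np.arange(int(v0)-4,int(v0)+5); c=np.diff(g[vs,u]); i=np.argmin(c)
    if 0<i<len(c)-1:
        a=(c[i-1]-c[i+1])/(2*(c[i-1]-2*c[i]+c[i+1])); L.append((u,vs[i]+.5+a))
L=np.array(L);print(L.round(2).tolist()); print(np.polyfit(L[:,0],L[:,1],1))
def fl(th,rad): return (.068-rad*np.cos(th)+.0025*np.sin(th),.094,.1035+rad*np.sin(th)+.0025*np.cos(th))
def pu(th,rad): return (.068-rad*np.cos(th)+.0025*np.sin(th),.102,.1035+rad*np.sin(th)+.0025*np.cos(th))
for nm,F in(("plate",fl),("ptrtop",pu)):
  for th in(.35,.4,.45):
    q=proj("scene",np.array([X(p,F(th,.03)),X(p,F(th,.085))]));m=(q[1]-q[0]);m=m[1]/m[0];print(nm,th,m,"v@225",q[0,1]+m*(225-q[0,0]),"v@239",q[0,1]+m*(239-q[0,0]))
E
```

```text
bar [0.60815359 0.3134834  0.1542051 ] [0.50846252 0.34219537 0.15914122] 0.10386073282616809
knob [0.53751257 0.21569384 0.04654081]
224 [119, 120, 119, 121, 123, 127, 131, 134, 138, 145, 150, 152, 150, 145, 143, 141, 134, 121, 100, 81, 72, 72, 82, 108, 137]
226 [122, 127, 134, 141, 147, 152, 154, 154, 154, 156, 158, 157, 154, 149, 143, 134, 116, 94, 79, 73, 72, 78, 92, 118, 142]
228 [126, 140, 151, 155, 156, 156, 157, 156, 156, 157, 158, 157, 153, 144, 130, 110, 91, 80, 74, 73, 75, 84, 104, 131, 142]
230 [124, 141, 153, 157, 158, 158, 157, 155, 154, 156, 157, 155, 146, 127, 103, 85, 75, 71, 72, 73, 80, 99, 125, 144, 143]
232 [119, 132, 148, 157, 160, 160, 157, 156, 156, 156, 153, 143, 122, 98, 80, 73, 71, 69, 70, 72, 85, 114, 142, 149, 135]
234 [116, 123, 137, 150, 157, 160, 159, 158, 156, 152, 138, 116, 90, 76, 70, 70, 69, 69, 72, 79, 102, 132, 147, 141, 128]
236 [107, 114, 122, 136, 149, 157, 158, 156, 148, 132, 108, 84, 73, 70, 70, 71, 70, 71, 77, 94, 122, 143, 144, 130, 122]
238 [111, 113, 116, 123, 133, 145, 149, 142, 124, 100, 82, 74, 73, 72, 74, 74, 74, 77, 87, 112, 137, 146
[... 197 characters left out ...]
06.86], [229.0, 206.31], [230.0, 205.45], [231.0, 205.0], [232.0, 204.33], [233.0, 203.88], [234.0, 203.25], [235.0, 202.56], [236.0, 202.0], [237.0, 201.11], [238.0, 200.5], [239.0, 199.83]]
[ -0.64923118 355.0431773 ]
plate 0.35 -0.6229215642693371 v@225 208.83934330183726 v@239 200.11844140206654
plate 0.4 -0.6725634368620841 v@225 208.2436727194666 v@239 198.8277846033974
plate 0.45 -0.7246024493122215 v@225 207.61717969313068 v@239 197.47274540275959
ptrtop 0.35 -0.6237912033124304 v@225 211.3823408162097 v@239 202.64926396983566
ptrtop 0.4 -0.6732404285598725 v@225 210.84854314248642 v@239 201.42317714264823
ptrtop 0.45 -0.7250670654533073 v@225 210.287023016597 v@239 200.1360841002507
```

```bash
python3 - <<'E'
from fit import *
p=np.load("p.npy")
ims=[cv2.cvtColor(cv2.imread(f"pics/{f}.png"),cv2.COLOR_BGR2GRAY).astype(np.float32) for f in("scene1","scene5","scene8f")]
H=[]
for im in ims:
    A=np.radians(np.arange(-5,85,.25)); rs=np.arange(.07,.126,.0005)
    P=np.array([[X(p,(.068-rr*np.cos(a),.108,.1035+rr*np.sin(a))) for a in A] for rr in rs])
    q=proj("scene",P.reshape(-1,3)).astype(np.float32).reshape(len(rs),len(A),2)
    H.append(cv2.remap(im,q[...,0]-0.,q[...,1],cv2.INTER_CUBIC))
    
out=np.vstack([cv2.resize(np.clip((h-60)*2.2,0,255)[::-1],(720,180),interpolation=cv2.INTER_LINEAR) for h in H]).astype(np.uint8)
out=cv2.cvtColor(out,cv2.COLOR_GRAY2BGR)
for d in range(0,80,5): cv2.line(out,((d+5)*8,0),((d+5)*8,6 if d%10 else 14),(0,0,255),1)
cv2.imwrite("pics/pol.png",out)
E
```

```text
bar [0.60815359 0.3134834  0.1542051 ] [0.50846252 0.34219537 0.15914122] 0.10386073282616809
knob [0.53751257 0.21569384 0.04654081]
```

View pics/pol.png

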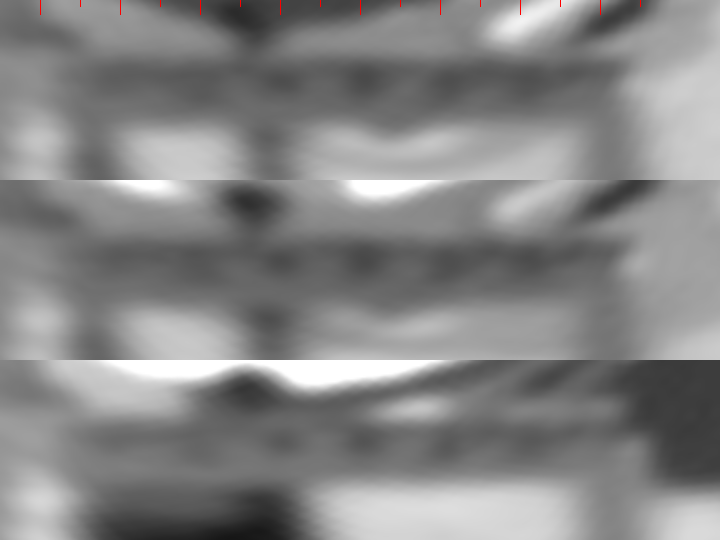

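```bash
python3 - <<'E'
from fit import *
p=np.load("p.npy")
ims=[cv2.cvtColor(cv2.imread(f"pics/{f}.png"),cv2.COLOR_BGR2GRAY).astype(np.float32) for f in("scene1","scene5","scene8f")]
O=[]
for k,(im,yy) in enumerate([(ims[0],.102),(ims[1],.102),(ims[2],.102),(ims[1],.108)]):
    ad=np.arange(-5,85,.25);A=np.radians(ad); rs=np.arange(.02,.132,.0005)
    P=np.array([[X(p,(.068-rr*np.cos(a),yy,.1035+rr*np.sin(a))) for a in A] for rr in rs])
    q=proj("scene",P.reshape(-1,3)).astype(np.float32).reshape(len(rs),len(A),2)
    h=cv2.remap(im,q[...,0],q[...,1],cv2.INTER_CUBIC)
    O.append(cv2.resize(np.clip((h-60)*2.2,0,255)[::-1],(720,148)))
    if yy<.105:
        for R0 in(.04,.05,.06,.065,.07,.075,.11,.115,.118,.121):
            i=int(round((R0-.02)/.0005)); w=(ad>14)&(ad<36); c=h[i-2:i+3].mean(0)[w]; j=c.argmin()
            m=c<c.min()+.35*(np.percentile(c,85)-c.min()); m&=abs(ad[w]-ad[w][j])<5
            print(k,R0,"min",ad[w][j],"centroid",ad[w][m].mean().round(2),round(float(c.min())),round(float(np.percentile(c,85))))
out=cv2.cvtColor(np.vstack(O).astype(np.uint8),cv2.COLOR_GRAY2BGR)
for d in range(0,80,5): cv2.line(out,((d+5)*8,0),((d+5)*8,6 if d%10 else 14),(0,0,255),1)
cv2.imwrite("pics/pol2.png",out)
E
```

```text
bar [0.60815359 0.3134834  0.1542051 ] [0.50846252 0.34219537 0.15914122] 0.10386073282616809
knob [0.53751257 0.21569384 0.04654081]
0 0.04 min 24.0 centroid 23.75 107 136
0 0.05 min 24.0 centroid 23.75 110 141
0 0.06 min 24.25 centroid 24.12 110 148
0 0.065 min 24.0 centroid 23.75 111 151
0 0.07 min 24.0 centroid 24.12 111 149
0 0.075 min 23.75 centroid 23.88 110 145
0 0.11 min 23.25 centroid 23.25 101 120
0 0.115 min 24.0 centroid 23.75 90 122
0 0.118 min 23.0 centroid 23.5 84 116
0 0.121 min 22.0 centroid 22.38 80 103
1 0.04 min 23.75 centroid 23.62 107 133
1 0.05 min 24.0 centroid 23.88 109 140
1 0.06 min 24.0 centroid 23.88 110 146
1 0.065 min 23.75 centroid 23.88 109 150
1 0.07 min 24.0 centroid 24.12 110 146
1 0.075 min 24.0 centroid 24.5 104 144
1 0.11 min 23.5 centroid 23.38 100 119
1 0.115 min 23.75 centroid 23.75 90 125
1 0.118 min 23.0 centroid 23.62 83 129
1 0.121 min 22.75 centroid 23.25 85 138
2 0.04 min 20.0 centroid 20.0 72 98
2 0.05 min 15.75 centroid 17.38 69 111
2 0.06 min 15.25 centroid 17.12 69 129
2 0.065 min 20.75 centroid 20.75 70 136
2 0.07 min 19.0 centroid 19.0 70 142
2 0.075 min 22.75 centroid 22.75 75 145
2 0.11 min 23.25 centroid 23.12 97 107
2 0.115 min 23.0 centroid 22.75 87 125
2 0.118 min 23.0 centroid 22.38 86 169
2 0.121 min 22.75 centroid 22.5 102 207
```

View pics/pol2.png

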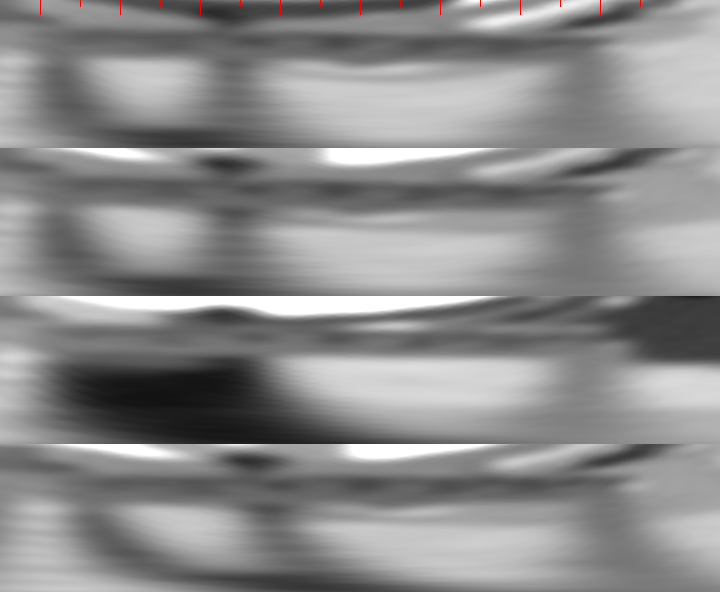

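```bash
python3 ang.py; python3 - <<'E'
from h import *
im=np.hstack([r.snapshot(n)[:,:,::-1] for n in("scene","top")])
cv2.imwrite("pics/fin.png",cv2.resize(im,(800,300)))
print(np.abs(r.get_state()['qd']).max())
E
```

```text
bar [0.60815359 0.3134834  0.1542051 ] [0.50846252 0.34219537 0.15914122] 0.10386073282616809
knob [0.53751257 0.21569384 0.04654081]
[-0.661  0.988 -0.149  1.158  0.336  1.367  0.417] [-0.1 -3.6  1.2] 0.12044985958972639 8.7
bar box [ 0.0018289  -0.00116578  0.18285948]
theta from bar pos 0.3991681839287181 radius 0.10332735152571206 0.10353864013014658
tool tilt 0.40084675936718334
0.0029741345542003243
```

View pics/fin.png

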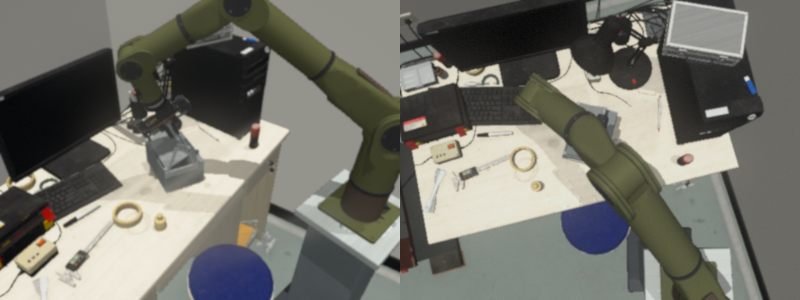

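The picture shows the flap held open, with the weight, tape roll and bottle where they stood. The flap is at 0.40 rad, the pointer reads about 0.41 rad, and nothing is moving, so I'm handing in.

```bash
python3 -c "
from plant import r
print(r.finish_job())"
```

```text
the job is handed in; nothing more can be done
None
```

I pushed the drawer home, lifted the flap to the pointer by its bar, and handed the job in after about 9 s with the gripper still holding it. `finish_job` gives no verdict, so the outcome rests on my own checks.

- **Drawer:** I pushed its knob with closed fingers until it stopped, with about 13 N of sideways push. The knob ended within about 1 mm of the home position I had worked out. The next picture, with the flap still shut, showed the front panel flush.
- **Flap:** I gripped the bar at 40 N and turned the gripper about the hinge. The bar's position gives 0.399 rad and the gripper's tilt gives 0.401 rad. The gripper was open about 11 mm, which fits the 12 mm bar, and the arm was still.
- **Pointer:** It reads about 0.41 rad against the scale's ticks, so the flap is about 0.01 rad off, with 0.07 allowed. It looks unmoved in the pictures.
- **Bystanders:** The weight, tape roll and bottle look unmoved in the last pictures. I judged this by eye and did not measure it.

**Disagreement in the checks:** Rougher readings of the pointer's slope gave 0.42–0.46 rad, and its tip gave 0.38–0.43 rad. I trusted the tick reading because it stayed steady along the pointer's length. The steepest slope reading would leave the flap about 0.06 rad off, still inside the limit.

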